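Push the spent tea light off the chopping board into the scrap tub

ROBOT

A 7-joint arm with a two-finger parallel gripper is mounted at the origin on a cart in front of the work surface, level with it; the furniture and walls round the work are solid. World frame = base frame: x ahead of the robot, y to its left, z up, the work surface at z = 0. Lengths are in m, angles in degrees, forces in N, time in s.
With the tool pointing down it reaches from about 0.4 to 0.875 m from the base axis. Payload 6.5 kg.
Tool frame: the origin (TCP) lies midway between the tips of the shut fingers; the grasp point (between the pads) lies arm.grasp_offset behind it (arm.grasp_offset is the distance from the TCP to the grasp point, in m); z points along the fingers, y is the direction in which the jaws open and shut (so a half turn about z gives the same grasp; the last joint's range is limited). The gripper opens to 88 mm and grips with 3 to 60 N. Pads are 18 mm wide; open, the fingers measure 123 mm over their backs; the gripper's body (75 mm by 187 mm) begins 45 mm behind the grasp point.
Start: joints at [64.618, 30.733, -0.252, 88.115, 0.149, 61.152, -4.079], TCP at [0.239, -0.604, 0.239] pointing down, gripper open.
Joint ranges: [-154.64, 154.64], [-21.42, 123.67], [-72.66, 72.17], [13.99, 137.28], [-74.86, 254.86], [10.95, 109.41], [-158.01, 158.01]. Speed limits (degrees/s): [136.94, 136.94, 180, 180, 180, 180, 180].

INTERFACE

Orientations are given as a 3x3 rotation matrix whose columns are the frame's x, y, z axes.
In Python, from rig import arm gives the robot as it stands.
- The arm moves only by the tool drive_tool, never from a script. Its arguments are lists of equal length, an entry for each row: "linear": the shift along the tool's x, y, z in cm, a list of three; "rotation": the turn, a rotation vector about the tool's x, y, z in degrees, a list of three; "hand": the opening, from 0 (shut) to 1 (fully open). A call has 1 to 10 rows; each row is the pose to reach, as a shift and turn from the pose measured when the call began, along the tool's axes at that moment; what a row does not reach only later rows make up. A row lasts 1/10 s, in which the tool goes at most 50 mm and 8.59 degrees, less where a joint would pass 70% of its speed; a pose out of reach is approached as far as the arm can. A call with a gripper value outside its range is refused whole. The fingers move at their own pace and stop on an object; "newtons" is the grip in N (left out, the last holds). Time passes only in rows, so rows that repeat a pose let the fingers close. It gives the time, the measured TCP pose, the force and the opening at its end, in the units of the state.
- arm.read_state(): the state, without advancing time (a new reading comes with each control period).
- arm.get_image(name): name is "scene" or "top"; returns the picture (400x640x3 uint8, red, green, blue); there is no depth.
- arm.get_calibration(name): a dict with "mtx" (3x3 intrinsics, pixels), "dist" ([k1, k2, p1, p2, k3] as OpenCV has them; the pictures are not rectified), "world_from_camera" (4x4, takes a point from camera to world coordinates). Camera axes: x right, y down, z forward; pixel columns grow to the right and rows downward; lengths in m; the calibration is good to about 2 mm. A picture is of the moment at which its call begins. get_calibration takes no time and is no camera call.
- arm.hand_in(): hands the job in, once; it reports no verdict.
The state is a dict: "time_s": time; "joint_pos": joint angles; "qd": joint speeds; "joint_efforts": joint torques, N m; "position": TCP position; "orientation": TCP orientation; "wrist_force": force on the tool from outside, world axes, zero at the start; "wrist_torque": the same for the moment, N m; "finger_gap": finger opening in m.
Only numpy, scipy, OpenCV 4.12 (cv2) and the standard library are available. Lean on these libraries where they do the work, as an engineer would, in place of code of your own. Each camera call takes 0.05 s, during which the arm holds its last target. There are 200 camera calls.

TASK

Clear the burnt-out tea light: slide it along the chopping board, without picking it up, and push it off the board's left end so that it drops into the open scrap tub standing below in the sink. Leave the match box on the board where it is, and take the hand away.

Things in the scene. Friction and masses are not known exactly. Their poses are not given: they have to be found in the camera images.
- tea_light: The burnt-out tea light lying flat on the chopping board: a round metal cup with wax and a wick, 38 mm across and 15 mm high, about 20 g. Origin: centre of its underside, z up.
- match_box: The match box lying flat on the board, 36 x 53 x 15 mm (x, y, z), about 40 g, a bystander that must stay where it is. It lies 80 mm or more from the tea light, towards the robot from it or near the board's right end; a wine cork lies in the other of these two places. Origin: centre of its underside.
- board: The dark wooden chopping board, fixed, level, 360 mm (x) by 360 mm (y), axes parallel to the world's. Origin: centre of its foot plane, on the worktop. The flat top is 22 mm above the origin, the slab 18 mm thick. Its left end, the edge to push over, is 180 mm from the origin towards +y and stands out over the sink; beyond it nothing is near the height of the top.
- tub: The open white rectangular scrap tub, fixed in the sink under the board's left end, axes parallel to the world's. Outside 180 mm (x) by 150 mm (y), mouth 172 by 142 mm. Origin: centre of its foot plane; the inner floor is 28 mm, the rim 122 mm above it (the rim 40 mm below the board's underside). The mouth's near side lies 5 to 27 mm in under the board's end. It is not always in line in x with the tea light.

How it is judged:
By the outcome, as a careful person would: the job done as asked, in the order asked, and still so for the second after the job is handed in, with the robot touching nothing.
It also fails if it takes over 32 s, if anything falls off the work surface, if the arm or the gripper's body presses on something with over 40 N, if the wrist force passes 120 N, or if a joint passes its speed limit or range.

## Working session

There is one attempt and no reset: what is moved stays moved. The work goes in short steps, Python scripts to look and compute and a tool call to move; the robot and the scene stay as the last step left them, time stands still between calls to the robot, and variables do not carry over. Pictures are saved under pics/ and viewed, about 8 in all and at most 12, crops included, and the job is handed in when it is done.

Besides the shell and the picture viewer there is one more tool, called after "Emit:" as name(argument=value, ...) on one line, values as JSON. drive_tool: Moves the arm, as the interface text tells. Its arguments: {"type":"object","properties":{"linear":{"type":"array","items":{"type":"array","items":{"type":"number"}}},"rotation":{"type":"array","items":{"type":"array","items":{"type":"number"}}},"hand":{"type":"array","items":{"type":"number"}},"newtons":{"type":"number"}},"required":["linear","rotation","hand"]}

```bash
mkdir -p pics; python3 - <<'E'
from rig import arm
import cv2
for n in ("scene","top"):
    cv2.imwrite(f"pics/{n}0.png",arm.get_image(n)[:,:,::-1])
    c=arm.get_calibration(n);print(n,c)
s=arm.read_state();print(s,arm.grasp_offset)
E
```

```text
scene {'mtx': array([[384.90013302,   0.        , 319.16114207],
       [  0.        , 384.90013302, 198.779712  ],
       [  0.        ,   0.        ,   1.        ]]), 'dist': array([0.00468376, 0.        , 0.        , 0.        , 0.        ]), 'world_from_camera': array([[-0.76694191, -0.44597084,  0.46142185,  0.20374976],
       [-0.64169242,  0.52674457, -0.55746837,  0.63964438],
       [ 0.00556319, -0.72363676, -0.6901586 ,  0.55510161],
       [ 0.        ,  0.        ,  0.        ,  1.        ]])}
top {'mtx': array([[482.05999695,   0.        , 310.88012946],
       [  0.        , 482.05999695, 199.81957053],
       [  0.        ,   0.        ,   1.        ]]), 'dist': array([-0.13124673,  0.        ,  0.        ,  0.        ,  0.        ]), 'world_from_camera': array([[-0.01686182, -0.98077921,  0.1943909 ,  0.41706905],
       [-0.9998125 ,  0.0183905 ,  0.00606183,  0.15730295],
       [-0.00952027, -0.19425224, -0.98090541,  0.81561554],
       [ 0.        ,  0.        ,  0.        ,  1.        ]])}
{'time_s': 0.1, 'joint_pos': array([64.61743033, 30.77240514, -0.25308973, 88.16347486,  0.15073214,
       61.15225994, -4.07796542]), 'qd': array([ 0.06374608, -0.10157394,  0.07768278, -0.11760512, -0.04030678,
        0.00629744,  0.02000536]), 'joint_efforts': array([ 2.97461978e-03, -5.72077560e+01,  9.93428305e-01, -2.52230215e+01,
       -5.62357320e-02,  1.33869069e-02,  6.32072170e-05]), 'position': array([ 0.23893989, -0.60390687,  0.23794603]), 'orientation': array([[ 9.29808636e-01,  3.68042671e-01, -7.02174782e-04],
       [ 3.68043309e-01, -9.29807649e-01,  1.36297661e-03],
       [-1.51253931e-04, -1.52573815e-03, -9.99998825e-01]]), 'wrist_force': array([ 0.29548817, -0.03394839, -0.67630268]), 'wrist_torque': array([0.024454  , 0.05564687, 0.03108241]), 'finger_gap': 0.08820098866346669} 0.0187
```

View pics/top0.png

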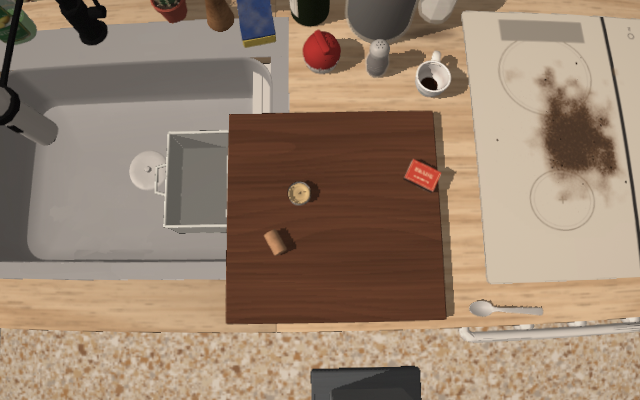

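View pics/scene0.png

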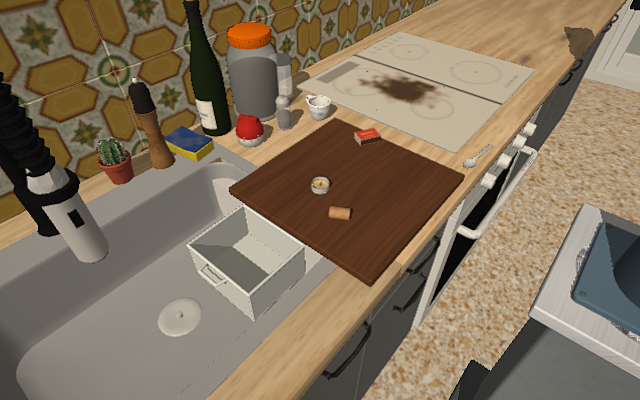

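The top picture shows the tea light at about (300,193), the match box at (422,174), the cork at (276,242) and the board's left edge at x≈228. The tub rim spans rows 131–230.

```bash
cat > h.py <<'E'
from rig import arm
import numpy as np, cv2
def w(n,px,z):
    c=arm.get_calibration(n);T=c["world_from_camera"]
    u=cv2.undistortPoints(np.array([[px]],float),c["mtx"],c["dist"])[0,0]
    d=T[:3,:3]@[u[0],u[1],1];o=T[:3,3]
    return np.round(o+d*(z-o[2])/d[2],4)
E
python3 - <<'E'
from h import *
im=cv2.imread("pics/top0.png")
cv2.imwrite("pics/crop1.png",cv2.resize(im[110:260,155:315],None,fx=5,fy=5,interpolation=2)[:, :800])
for p in [(229,114),(434,111),(446,319),(226,323)]: print("board",w("top",p,.022))
print("tea",w("top",(300,193),.037),w("scene",(320,183),.037))
for p in [(422,174),(276,242)]: print(w("top",p,.037))
for p in [(167,132),(163,227),(228,131),(228,229)]: print("tub",w("top",p,-.036))
E
```

```text
board [0.7308 0.3035 0.022 ]
board [ 0.7298 -0.0574  0.022 ]
board [ 0.3728 -0.054   0.022 ]
board [0.3735 0.3031 0.022 ]
tea [0.5832 0.1799 0.037 ] [0.5787 0.1843 0.037 ]
[ 0.6119 -0.0245  0.037 ]
[0.5027 0.2199 0.037 ]
tub [ 0.7214  0.4318 -0.036 ]
tub [ 0.5407  0.431  -0.036 ]
tub [ 0.7199  0.3153 -0.036 ]
tub [ 0.5354  0.3118 -0.036 ]
```

View pics/crop1.png

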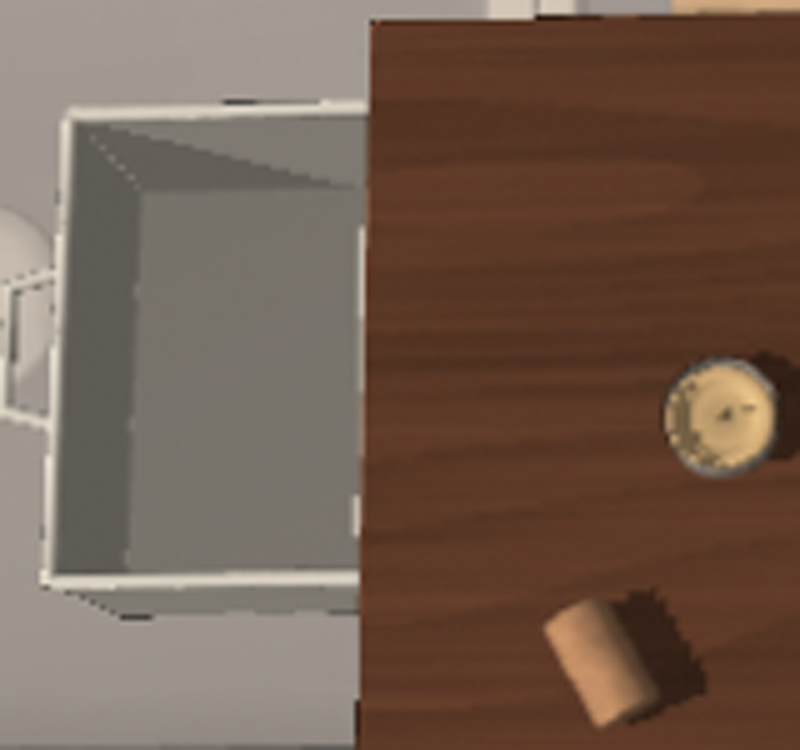

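```bash
cat >> h.py <<'E'
from scipy.spatial.transform import Rotation as Ro
def go(p,yaw=75):
    s=arm.read_state();R=s["orientation"]
    c,n=np.cos(np.radians(yaw)),np.sin(np.radians(yaw))
    D=np.array([[c,n,0],[n,-c,0],[0,0,-1]])
    print("t",s["time_s"],"at",s["position"].round(4),"gap",s["finger_gap"].round(4),"F",s["wrist_force"].round(1))
    print("linear cm",(R.T@(np.array(p)-s["position"])*100).round(2),"rot",Ro.from_matrix(R.T@D).as_rotvec(degrees=True).round(2))
E
python3 -c "
from h import *
go([.569,.1385,.20])"
```

```text
Traceback (most recent call last):
  File "h.py", line 13, in go
    print("t",s["time_s"],"at",s["position"].round(4),"gap",s["finger_gap"].round(4),"F",s["wrist_force"].round(1))
                                                            ^^^^^^^^^^^^^^^^^^^^^
AttributeError: 'float' object has no attribute 'round'
```

```bash
sed -i 's/s\["finger_gap"\].round(4)/round(s["finger_gap"],4)/' h.py
python3 -c "
from h import *
go([.569,.1385,.20])"
```

```text
t 0.1 at [ 0.2389 -0.6039  0.2379] gap 0.0882 F [ 0.3 -0.  -0.7]
linear cm [ 58.01 -56.88   3.87] rot [-9.000e-02 -3.000e-02 -5.341e+01]
```

Emit:
drive_tool(linear=[[2.9,-2.8,0],[5.8,-5.7,0],[8.7,-8.5,0],[11.6,-11.4,0],[14.5,-14.2,0],[17.4,-17.1,0],[20.3,-19.9,0],[23.2,-22.8,0],[26.1,-25.6,0],[29,-28.4,0]], rotation=[[0,0,-2.7],[0,0,-5.4],[0,0,-8],[0,0,-10.7],[0,0,-13.4],[0,0,-16],[0,0,-18.7],[0,0,-21.4],[0,0,-24],[0,0,-26.7]], hand=[0.29,0.29,0.29,0.29,0.29,0.29,0.29,0.29,0.29,0.29])

```text
time_s: 1.1
position: [0.4043, -0.2315, 0.2382]
orientation: [[0.664, 0.748, -0.001], [0.748, -0.664, 0.001], [0.0, -0.002, -1.0]]
wrist_force: [0.7, -1.5, -0.1]
finger_gap: 0.0255
```

```bash
python3 -c "
from h import *
go([.569,.1385,.15])"
```

```text
t 1.1 at [ 0.4043 -0.2315  0.2382] gap 0.0255 F [ 0.7 -1.5 -0.1]
linear cm [ 38.6  -12.24   8.86] rot [ -0.08  -0.05 -26.61]
```

Emit:
drive_tool(linear=[[4.3,-1.4,0],[8.6,-2.7,0],[12.9,-4.1,1],[17.2,-5.4,2],[21.5,-6.8,3.5],[25.8,-8.2,5],[30,-9.5,6.5],[34.3,-10.9,8],[38.6,-12.2,8.9],[38.6,-12.2,8.9]], rotation=[[0,0,-3],[0,0,-6],[0,0,-9],[0,0,-12],[0,0,-15],[0,0,-18],[0,0,-21],[0,0,-24],[0,0,-26.6],[0,0,-26.6]], hand=[0.29,0.29,0.29,0.29,0.29,0.29,0.29,0.29,0.29,0.29])

```text
time_s: 2.1
position: [0.5691, 0.1458, 0.1483]
orientation: [[0.25, 0.968, -0.002], [0.968, -0.25, 0.006], [0.006, -0.004, -1.0]]
wrist_force: [-0.8, 1.0, 0.3]
finger_gap: 0.0258
```

```bash
python3 -c "
from h import *
go([.569,.1385,.028])"
```

```text
t 2.1 at [0.5691 0.1458 0.1483] gap 0.0258 F [-0.8  1.   0.3]
linear cm [-0.77  0.21 12.02] rot [-0.2  -0.32  0.51]
```

Emit:
drive_tool(linear=[[-0.8,0.2,1],[-0.8,0.2,3],[-0.8,0.2,5],[-0.8,0.2,7],[-0.8,0.2,8.5],[-0.8,0.2,9.5],[-0.8,0.2,10.5],[-0.8,0.2,11],[-0.8,0.2,11],[-0.8,0.2,11]], rotation=[[-0.2,-0.3,0.5],[-0.2,-0.3,0.5],[-0.2,-0.3,0.5],[-0.2,-0.3,0.5],[-0.2,-0.3,0.5],[-0.2,-0.3,0.5],[-0.2,-0.3,0.5],[-0.2,-0.3,0.5],[-0.2,-0.3,0.5],[-0.2,-0.3,0.5]], hand=[0.29,0.29,0.29,0.29,0.29,0.29,0.29,0.29,0.29,0.29])

```text
time_s: 3.1
position: [0.5692, 0.1384, 0.0387]
orientation: [[0.259, 0.966, 0.001], [0.966, -0.259, 0.001], [0.001, 0.001, -1.0]]
wrist_force: [-0.4, -0.2, 0.1]
finger_gap: 0.0254
```

```bash
python3 - <<'E'
from h import *
go([.614,.305,.028])
a=arm.get_image("scene")[110:260,240:400,::-1];b=arm.get_image("top")[110:260,220:380,::-1]
cv2.imwrite("pics/c2.png",cv2.resize(np.hstack([a,b]),None,fx=2.5,fy=2.5,interpolation=2))
E
```

```text
t 3.1 at [0.5692 0.1384 0.0387] gap 0.0254 F [-0.4 -0.2  0.1]
linear cm [1.725e+01 1.000e-02 1.080e+00] rot [ 0.04 -0.04  0.01]
```

View pics/c2.png

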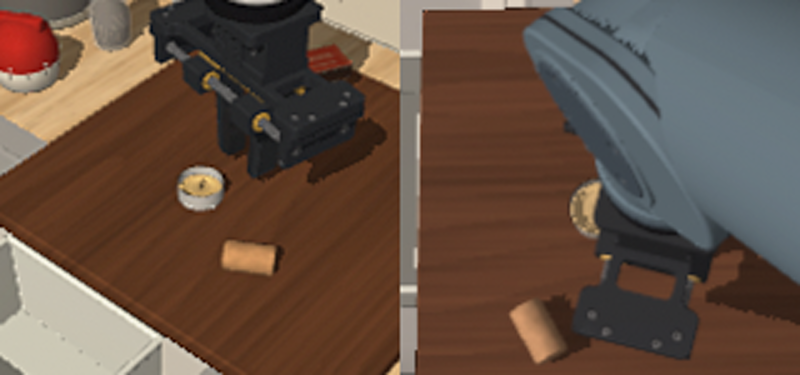

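The fork stands behind the tea light, clear of it (left half, tea light at about (201,188)). The cork and match box are undisturbed. I'll lower it and push.

Emit:
drive_tool(linear=[[0,0,0.5],[0,0,1.0],[0.5,0,1.0],[1.2,0,1.0],[2,0,1.0],[2.8,0,1.0],[3.6,0,1.0],[4.4,0,1.0],[5.2,0,1.0],[6,0,1.0]], rotation=[[0,0,0],[0,0,0],[0,0,0],[0,0,0],[0,0,0],[0,0,0],[0,0,0],[0,0,0],[0,0,0],[0,0,0]], hand=[0.29,0.29,0.29,0.29,0.29,0.29,0.29,0.29,0.29,0.29])

```text
time_s: 4.2
position: [0.5851, 0.197, 0.0289]
orientation: [[0.259, 0.966, 0.001], [0.966, -0.259, 0.001], [0.001, 0.001, -1.0]]
wrist_force: [0.3, -0.2, -0.4]
finger_gap: 0.0254
```

```bash
python3 - <<'E'
from h import *
go([.614,.305,.028])
a=arm.get_image("scene")[110:310,190:400,::-1]
cv2.imwrite("pics/c3.png",cv2.resize(a,None,fx=2.5,fy=2.5,interpolation=2))
E
```

```text
t 4.2 at [0.5851 0.197  0.0289] gap 0.0254 F [ 0.3 -0.2 -0.4]
linear cm [11.18  0.    0.1 ] rot [ 0.05 -0.05  0.01]
```

View pics/c3.png

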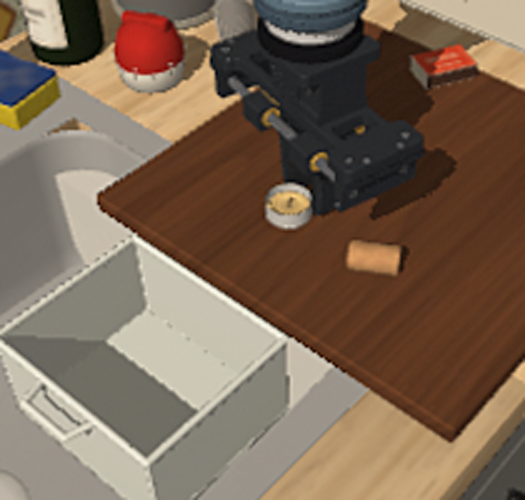

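The tea light sits cradled ahead of the fork, at about (290,205) in the crop. I'll keep pushing.

Emit:
drive_tool(linear=[[0.6,0,0.1],[1.4,0,0.1],[2.2,0,0.1],[3,0,0.1],[3.8,0,0.1],[4.6,0,0.1],[5.4,0,0.1],[6.2,0,0.1],[6.8,0,0.1],[7.0,0,0.1]], rotation=[[0,0,0],[0,0,0],[0,0,0],[0,0,0],[0,0,0],[0,0,0],[0,0,0],[0,0,0],[0,0,0],[0,0,0]], hand=[0.29,0.29,0.29,0.29,0.29,0.29,0.29,0.29,0.29,0.29])

```text
time_s: 5.25
position: [0.6033, 0.2677, 0.0283]
orientation: [[0.257, 0.966, 0.002], [0.966, -0.257, 0.003], [0.003, 0.001, -1.0]]
wrist_force: [-0.1, 0.2, 0.0]
finger_gap: 0.0258
```

```bash
python3 - <<'E'
from h import *
go([.614,.305,.028])
a=arm.get_image("scene")[110:310,170:380,::-1]
cv2.imwrite("pics/c4.png",cv2.resize(a,None,fx=2.5,fy=2.5,interpolation=2))
E
```

```text
t 5.25 at [0.6033 0.2677 0.0283] gap 0.0258 F [-0.1  0.2  0. ]
linear cm [3.88 0.08 0.04] rot [ 0.06 -0.18  0.13]
```

View pics/c4.png

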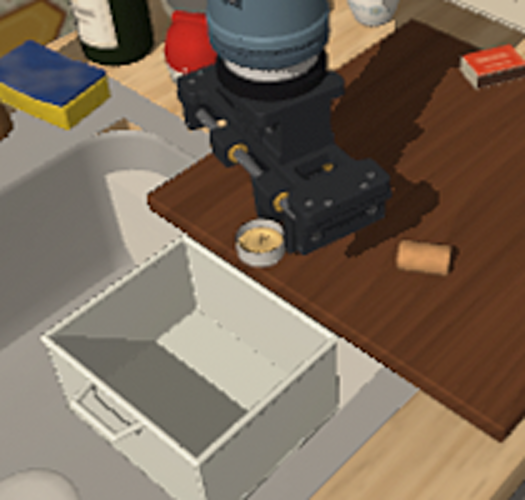

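It is at the brink, at about (260,243), well within the tub's width. Now the final push.

Emit:
drive_tool(linear=[[0.6,0,0],[1.6,0,0],[2.6,0,0],[3.4,0,0],[4,0,0],[4.2,0,0],[4.2,0,0],[4.2,0,0]], rotation=[[0,0,0],[0,0,0],[0,0,0],[0,0,0],[0,0,0],[0,0,0],[0,0,0],[0,0,0]], hand=[0.29,0.29,0.29,0.29,0.29,0.29,0.29,0.29])

```text
time_s: 6.1
position: [0.614, 0.3076, 0.0283]
orientation: [[0.257, 0.966, 0.002], [0.966, -0.257, 0.002], [0.003, 0.001, -1.0]]
wrist_force: [-0.4, -0.2, 0.8]
finger_gap: 0.0256
```

```bash
python3 - <<'E'
from h import *
go([.55,.10,.25])
a=arm.get_image("scene")[110:330,160:400,::-1]
cv2.imwrite("pics/c5.png",cv2.resize(a,None,fx=2.5,fy=2.5,interpolation=2))
E
```

```text
t 6.1 at [0.614  0.3076 0.0283] gap 0.0256 F [-0.4 -0.2  0.8]
linear cm [-21.65  -0.83 -22.22] rot [ 0.06 -0.15  0.11]
```

View pics/c5.png

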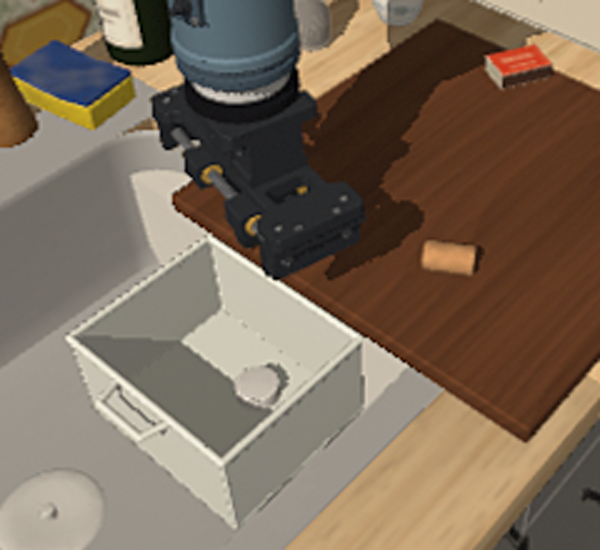

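The tea light lies in the tub, at about (260,384). I'll retreat upwards, then back.

Emit:
drive_tool(linear=[[0,0,-2],[0,0,-5],[0,0,-9],[0,0,-13],[-2,0,-17],[-5,0,-20],[-8,0,-21],[-10,0,-21],[-10,0,-21],[-10,0,-21]], rotation=[[0,0,0],[0,0,0],[0,0,0],[0,0,0],[0,0,0],[0,0,0],[0,0,0],[0,0,0],[0,0,0],[0,0,0]], hand=[0.29,0.29,0.29,0.29,0.29,0.29,0.29,0.29,0.29,0.29])

```text
time_s: 7.15
position: [0.5881, 0.2106, 0.2392]
orientation: [[0.258, 0.966, 0.003], [0.966, -0.258, 0.003], [0.003, 0.002, -1.0]]
wrist_force: [0.5, -0.3, 0.1]
finger_gap: 0.0252
```

```bash
python3 - <<'E'
from h import *
go([.55,.10,.25])
a=arm.get_image("scene")[:,:,::-1]
cv2.imwrite("pics/c6.png",a)
E
```

```text
t 7.15 at [0.5881 0.2106 0.2392] gap 0.0252 F [ 0.5 -0.3  0.1]
linear cm [-11.66  -0.83  -1.12] rot [ 0.12 -0.2   0.06]
```

View pics/c6.png

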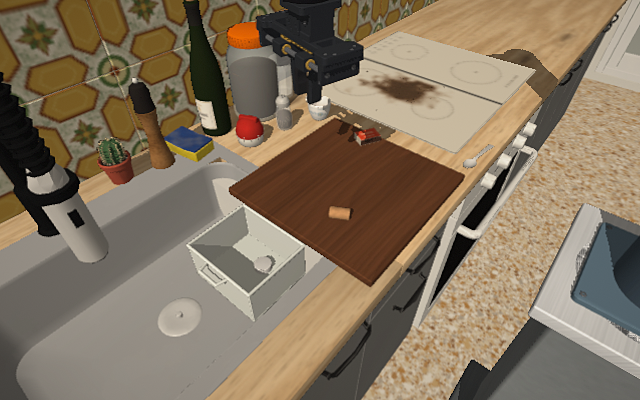

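The tea light is in the tub at (263,263). The match box (368,136) and cork (340,213) are where they were, and the hand is clear.

```bash
python3 -c "
from rig import arm
print(arm.hand_in())"
```

```text
the job is handed in; nothing more can be done
None
```

I slid the tea light along the board without gripping it, using the part-closed fingers as a fork. I steered it slightly towards the tub's middle and pushed it off the left end, and it dropped into the tub. I then took the hand up and back and handed the job in at about 7.2 s.

The last picture shows the tea light lying in the tub and the match box and cork where they were. The hand is about 0.24 m up and touching nothing. The wrist force stayed under about 2 N at every reading, and no check failed. The two cameras put the tea light about 6 mm apart, so I made the fork wide enough to allow for that.

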